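# Shut the cash box and turn its lever clasp home

## Task

The cash box has been left with its lid standing ajar: push the lid fully shut, then push the arm of the lever clasp on the lid round until it lies along the box's front edge and stops, so that its nose is fully home under the keeper. Nothing needs gripping, a fingertip does it: do not lift, tip or shift the box, do not turn the clasp home before the lid is down (its nose would foul the keeper), and leave the other things on the shelf undisturbed.

Things in the scene. Friction and masses are not known exactly. Their poses are not given: they have to be found in the camera images.
- cash_box: Loose dark grey steel cash box, 180 deep (x), 240 wide (y), 92 mm high when shut, 1.6-2.5 kg, bail handle flat on each end. Origin: centre of underside; x from its front to its hinged rear, y to its left end as you face the front, z up. Keeper: C-shaped steel bracket 30 mm wide at mid-front, out to x = -116, up to z = 108.5 mm.
- lid (a joint): Lid angle, rad: 0 fully shut, growing as the front edge rises; starts ajar, 0.5 to 1.0. Stiff hinge (0.6 N m friction, lid 0.4 kg): it stays where it is left, a few newtons near the front edge close it. Hinge line along the box's y at box x = +90, z = 70 mm.
- lid_hinge (a point): Middle of the lid's hinge line, at the rear of the box, 70 mm above the shelf.
- lid_edge (a point): Middle of the lid's free front edge on its flat outer face; grey steel lid 182 mm deep, 244 wide, 20 mm skirt; 182 mm from the hinge line and 22 mm above it when shut (92 mm above the shelf). Outer face bare but for the clasp. Axes are the lid's: x to the hinge, y along the edge to the left end, z out of the outer face.
- clasp (a joint): Lever clasp angle, rad, about a spindle square to the lid: 0 = arm points straight back to the hinge (open); grows anticlockwise seen from above; 1.571 (the stop) = arm parallel to the front edge, pointing to the box's left (+y) end, nose forward under the keeper (locked). Starts 0 to 0.35. Friction 0.09 N m (1.5 N at the thumb piece); stays where it is left.
- clasp_pivot (a point): Clasp axis at the lid's outer face, mid-width, 22 mm in from the front edge (box x = -70 mm when shut); axes: x along the arm, y along the nose. Steel boss 24 mm across; arm 12 mm wide, 64 mm long, between 6.5 and 11.5 mm above the lid; nose, a quarter turn anticlockwise of the arm, 12 wide, 34 mm long, same height.
- thumb_piece (a point): Centre of the black upright thumb piece at the end of the clasp's arm, 60 mm from the clasp's axis and 18 mm above the lid: 14 mm along the arm, 10 mm wide, its top 29 mm above the lid. Push it on its flank.
- desert_rose: Desert rose crystal, a sandy cluster of blades about 80 mm across and 60 mm high; leave alone. Origin: centre of its underside (so for all the things below).
- garnet_saucer: Green glass saucer of small garnets, 110 mm across, 22 mm high; leave alone.
- display_block: Dark wooden display block 75 mm square with an orange carnelian cabochon, 51 mm high; leave alone.
- loupe: Folding steel loupe lying flat, 75 mm long, 14 mm high; leave alone.
- caliper: Stainless digital caliper lying flat beyond the box, 235 mm long (y), 70 mm across the jaws, 16 mm high; leave alone.
- specimen_tray: Shallow wooden tray with six cells of thumbnail minerals, 100 by 160 by 22 mm, beyond the box; leave alone.
- stone_jar: Lidded glass jar of tumbled stones, 64 mm across, 70 mm high, beyond the box; leave alone.

How it is judged:
By the outcome, as a careful person would: the job done as asked, in the order asked, and still so for the second after the job is handed in, with the robot touching nothing.
It also fails if it takes over 51 s, if anything falls off the work surface, if the arm or the gripper's body presses on something with over 40 N, if the wrist force passes 120 N, or if a joint passes its speed limit or range.

## Robot

A 6-joint arm with a two-finger parallel gripper is mounted at the origin on the work surface. World frame = base frame: x ahead of the robot, y to its left, z up, the work surface at z = 0. Lengths are in m, angles in rad, forces in N, time in s.
With the tool pointing down it reaches from about 0.375 to 0.9 m from the base axis. Payload 3.1 kg.
Tool frame: the origin (TCP) lies at the very end of the fingers, on their centre line; the grasp point (between the pads) lies 19 mm behind it; y points along the fingers, z is the direction in which the jaws open and shut, and the axes are right-handed (so a half turn about y gives the same grasp; the last joint's range is limited). The gripper opens to 87 mm and grips with 3 to 60 N. Pads are 19 mm wide; open, the fingers measure 117 mm over their backs; the gripper's body (75 mm by 190 mm) begins 51 mm behind the grasp point.
Start: joints at [-1.462, 0.527, 1.433, -0, 1.181, -0.178], TCP at [0.177, -0.599, 0.223] pointing down, gripper open.
Joint ranges: [-3.08, 3.08], [-0.75, 2.2], [0.22, 2.44], [-1.43, 4.57], [0, 2.65], [-2.85, 2.85]. Speed limits (rad/s): [2.79, 2.79, 3.14, 3.14, 3.14, 3.14].

## Interface

Orientations are given as a unit quaternion [x, y, z, w].
In Python, from plant import get_obs, read_camera, camera_params, job_done, masks_of, pinpoint gives the robot as it stands.
- The arm moves only by the tool arm_command, never from a script. Its argument "commands" is a list of rows, each an object with "slide": the shift along the tool's x, y, z in mm, a list of three; "rotation": the turn, a rotation vector about the tool's x, y, z in rad, a list of three; "fingers": the opening, from 0 (shut) to 1 (fully open). A call has 1 to 20 rows; each row shifts and turns the commanded pose from where the row before left it, along the tool's axes as they then stand; what a row does not reach is not made up. A row lasts 1/12 s, in which the tool goes at most 41.7 mm and 7.16 degrees, less where a joint would pass 70% of its speed; a pose out of reach is approached as far as the arm can. A call with a gripper value outside its range is refused whole. The fingers move at their own pace and stop on an object; the grip force is fixed at half the most. Time passes only in rows, so rows that do not move let the fingers close. It gives the time, the measured TCP pose, the force and the opening at its end, in the units of the state.
- get_obs(): the state, without advancing time (a new reading comes with each control period).
- read_camera(name): name is "scene" or "side" or "wrist"; returns (picture, depth): 420x560x3 uint8, red, green, blue; 420x560 float32, m along the optical axis (not along the pixel's ray), 0 where there is no reading.
- camera_params(name): a dict with "intrinsics" (3x3 intrinsics, pixels), "R" (3x3) and "t" (3): a world point X has camera coordinates R X + t. Camera axes: x right, y down, z forward; pixel columns grow to the right and rows downward; lengths in m; the calibration is good to about 2 mm. A picture is of the moment at which its call begins: read the wrist's pose just before it. camera_params takes no time and is no camera call; for the wrist camera it gives the pose at the moment of the call.
- job_done(): hands the job in, once; it reports no verdict.
Trained networks look in the newest picture that a camera, given by its name, has taken for a name from the list of things; names that differ only in an ending like _2 or _b are one class to them, and where a whole thing is asked for, a point or a joint stands for the part that bears it (a point fixed in the world has none). Each returns a list of dicts, best first, with "p" (0 to 1); they miss things now and then, are a little off and sometimes report something else, mostly with a low value. They report only what shows in the picture. A call takes as long as a camera call.
- masks_of(target, camera): "region" (420x560 bool, what is visible of it).
- pinpoint(target, camera): "location" ([x, y, z] in m, in world coordinates, good to about 4 mm: a listed point, or the origin of a listed thing).
The state is a dict: "t": time; "joint_pos": joint angles; "dq": joint speeds; "joint_efforts": joint torques, N m; "tool_pos": TCP position; "eef_rot": TCP orientation; "ft_force": force on the tool from outside, world axes, zero at the start; "wrist_torque": the same for the moment, N m; "finger_gap": finger opening in m.
Only numpy, scipy, OpenCV 4.12 (cv2) and the standard library are available. Lean on these libraries where they do the work, as an engineer would, in place of code of your own. Each camera call takes 0.05 s, during which the arm holds its last target.

## Working session

There is one attempt and no reset: what is moved stays moved. The work goes in short steps, Python scripts to look and compute and a tool call to move; the robot and the scene stay as the last step left them, time stands still between calls to the robot, and variables do not carry over. Pictures are saved under pics/ and viewed, and the job is handed in when it is done.

Besides the shell and the picture viewer there is one more tool, called after "Request:" as a command line: name --argument value ..., lists and objects as JSON in quotes. arm_command: Moves the arm, as the interface text tells. Its arguments: {"type":"object","properties":{"commands":{"type":"array"}},"required":["commands"]}

```bash
mkdir -p pics; ls; python3 - <<'E'
from plant import *
import cv2,numpy as np
o=get_obs();print({k:np.round(v,3) for k,v in o.items()})
for c in ["scene","side"]:
    im,d=read_camera(c);cv2.imwrite(f"pics/{c}0.png",im[:,:,::-1])
    p=camera_params(c);print(c,np.round(p["R"],3).tolist(),np.round(p["t"],3),p["intrinsics"][0])
    for n in ["cash_box","lid_hinge","lid_edge","clasp_pivot","thumb_piece"]:
        print(n,[(np.round(r["location"],3),round(r["p"],2)) for r in pinpoint(n,c)][:2])
E
```

```text
pics
{'t': np.float64(0.0), 'joint_pos': array([-1.462,  0.528,  1.434, -0.   ,  1.181, -0.178]), 'dq': array([-0.002, -0.001,  0.002,  0.001, -0.001,  0.002]), 'joint_efforts': array([-1.0000e-03, -4.4005e+01, -1.7659e+01,  6.3000e-02,  5.8000e-02,
       -0.0000e+00]), 'tool_pos': array([ 0.177, -0.599,  0.222]), 'eef_rot': array([-0.101,  0.701, -0.699,  0.101]), 'ft_force': array([ 0.003, -0.302, -0.562]), 'wrist_torque': array([0.025, 0.046, 0.041]), 'finger_gap': np.float64(0.087)}
scene [[-0.163, 0.986, -0.014], [0.823, 0.128, -0.554], [-0.544, -0.102, -0.833]] [ 0.112 -0.41   1.633] [444.67783108   0.         287.7384128 ]
cash_box [(array([0.576, 0.054, 0.215]), 0.65), (array([0.553, 0.058, 0.   ]), 0.56)]
lid_hinge [(array([0.649, 0.068, 0.067]), 0.8), (array([0.628, 0.067, 0.176]), 0.68)]
lid_edge [(array([0.566, 0.056, 0.233]), 0.61), (array([ 0.577, -0.373,  0.002]), 0.27)]
clasp_pivot [(array([0.578, 0.056, 0.213]), 0.68), (array([ 0.573, -0.373, -0.001]), 0.24)]
thumb_piece [(array([0.624, 0.065, 0.174]), 0.54), (array([ 0.421, -0.388,  0.002]), 0.27)]
side [[-0.935, -0.354, -0.022], [-0.211, 0.606, -0.767], [0.285, -0.712, -0.642]] [0.553 0.199 1.429] [525.29921738   0.         283.56240728]
cash_box [(array([0.558, 0.052, 0.003]), 0.7), (array([ 0.42 , -0.385, -0.003]), 0.41)]
lid_hinge [(array([0.646, 0.068, 0.068]), 0.55)]
lid_edge [(array([0.567, 0.052, 0.232]), 0.75)]
clasp_pivot [(array([0.574, 0.057, 0.216]), 0.41)]
thumb_piece [(array([0.623, 0.065, 0.177]), 0.56)]
```

View pics/scene0.png

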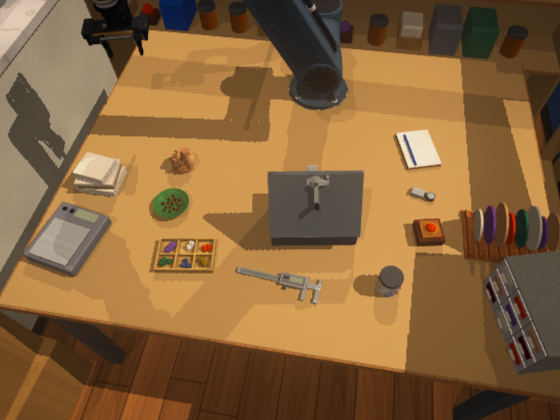

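View pics/side0.png

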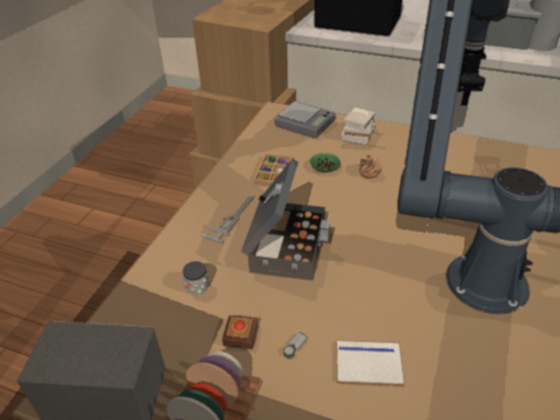

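```bash
cat > h.py <<'E'
from plant import *
import cv2,numpy as np
from scipy.spatial.transform import Rotation as Rn
def cloud(c):
    im,d=read_camera(c);p=camera_params(c);K=np.array(p["intrinsics"]);R=np.array(p["R"]);t=np.array(p["t"])
    v,u=np.mgrid[:420,:560];P=np.stack([(u-K[0,2])/K[0,0]*d,(v-K[1,2])/K[1,1]*d,d],-1)
    W=(P-t)@R; W[d==0]=np.nan
    return im,W
E
python3 - <<'E'
from h import *
o=get_obs();R=Rn.from_quat(o["eef_rot"]).as_matrix();print(R.round(3))
im,W=cloud("scene")
m=masks_of("lid","scene")[0];print(m["p"],m["region"].sum())
M=cv2.erode(m["region"].astype(np.uint8),np.ones((3,3)))>0
P=W[M];P=P[~np.isnan(P[:,0])]
rng=np.random.default_rng(0);best=None
for i in range(500):
    a=P[rng.choice(len(P),3,replace=False)];n=np.cross(a[1]-a[0],a[2]-a[0]);n/=np.linalg.norm(n)+1e-12
    k=abs((P-a[0])@n)<.002
    if best is None or k.sum()>best.sum():best=k
Q=P[best];c=Q.mean(0);n=np.linalg.svd(Q-c,full_matrices=False)[2][2];n*=np.sign(n[2])
print("plane",c.round(4),n.round(4),best.sum(),len(P),"angle",np.arccos(n[2]),"yaw",np.arctan2(n[1],n[0]))
yaw=np.arctan2(n[1],n[0]);ex=np.array([np.cos(yaw),np.sin(yaw),0]);ey=np.array([-ex[1],ex[0],0]);s=np.cross(ey,n)
for nm,e in(("s",s),("y",ey)):
    q=Q@e;print(nm,np.percentile(q,[0.5,2,50,98,99.5]).round(4))
h=np.array([.6475,.068,.07]);print("hinge to plane",(h-c)@n, "edge est",(h+.182*-s+.022*n), "hinge y",h@ey,"s",h@s, (Q@ey).min(),(Q@ey).max())
# thumb
off=(P-c)@n
for lo,hi in((.004,.014),(.02,.032)):
    k=(off>lo)&(off<hi);T=P[k]; print(lo,k.sum(), "y rel",np.percentile((T-h)@ey,[5,50,95]).round(4),"s rel",np.percentile((T-h)@s,[5,50,95]).round(4))
x=im[150:260,250:380];cv2.imwrite("pics/crop.png",cv2.resize(x[:,:,::-1],None,fx=5,fy=5,interpolation=cv2.INTER_CUBIC))
E
```

```text
[[-0.959  0.     0.283]
 [-0.283 -0.    -0.959]
 [-0.    -1.     0.   ]]
0.94 6380
plane [0.61   0.0604 0.1622] [0.8304 0.1445 0.5381] 3770 6008 angle 1.0025938544294555 yaw 0.17234758934491762
s [0.1034 0.1064 0.1915 0.281  0.2846]
y [-0.1638 -0.1601 -0.0489  0.0701  0.0738]
hinge to plane -0.017389310204083977 edge est [0.56928192 0.05438422 0.23524086] hinge y -0.04405084791533222 s 0.29054374551955214 -0.16672273900778778 0.07644251478597067
0.004 312 y rel [-0.0834  0.0043  0.0931] s rel [-0.176  -0.1401 -0.0251]
0.02 27 y rel [-0.0016  0.0015  0.0064] s rel [-0.1128 -0.1074 -0.0996]
```

View pics/crop.png

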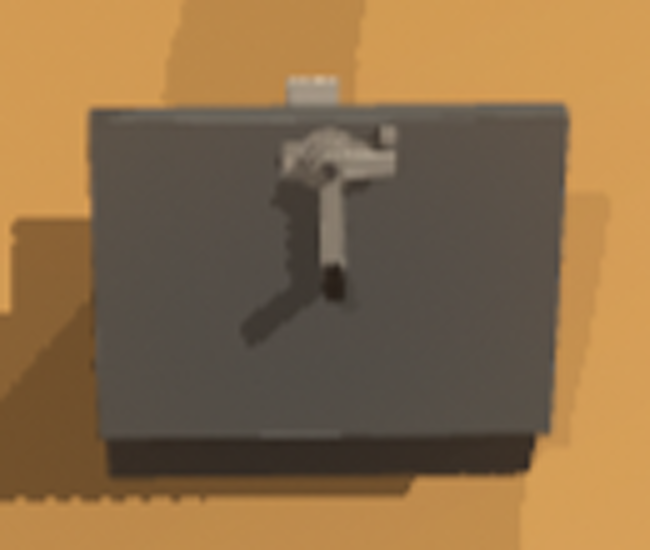

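Request:
arm_command --commands '[{"slide": [0, -25, 0], "rotation": [0, 0.115, 0], "fingers": 0}, {"slide": [0, -30, 0], "rotation": [0, 0, 0], "fingers": 0}, {"slide": [0, -30, 0], "rotation": [0, 0, 0], "fingers": 0}, {"slide": [-20, 0, -20], "rotation": [0, 0, 0], "fingers": 0}, {"slide": [-20, 0, -20], "rotation": [0, 0, 0], "fingers": 0}, {"slide": [-20, 0, -20], "rotation": [0, 0, 0], "fingers": 0}, {"slide": [-20, 0, -20], "rotation": [0, 0, 0], "fingers": 0}, {"slide": [-20, 0, -20], "rotation": [0, 0, 0], "fingers": 0}, {"slide": [-20, 0, -20], "rotation": [0, 0, 0], "fingers": 0}, {"slide": [-20, 0, -20], "rotation": [0, 0, 0], "fingers": 0}, {"slide": [-20, 0, -20], "rotation": [0, 0, 0], "fingers": 0}, {"slide": [-20, 0, -20], "rotation": [0, 0, 0], "fingers": 0}, {"slide": [-20, 0, -20], "rotation": [0, 0, 0], "fingers": 0}, {"slide": [-20, 0, -20], "rotation": [0, 0, 0], "fingers": 0}, {"slide": [-20, 0, -20], "rotation": [0, 0, 0], "fingers": 0}, {"slide": [-20, 0, -20], "rotation": [0, 0, 0], "fingers": 0}]'

```text
t: 2.03
tool_pos: [0.3892, -0.2976, 0.3078]
eef_rot: [0.06, -0.704, 0.705, -0.061]
ft_force: [0.8, 0.2, -0.5]
finger_gap: 0.0009
```

Request:
arm_command --commands '[{"slide": [-20, 0, -19], "rotation": [0, 0, 0], "fingers": 0}, {"slide": [-20, 0, -19], "rotation": [0, 0, 0], "fingers": 0}, {"slide": [-20, 0, -19], "rotation": [0, 0, 0], "fingers": 0}, {"slide": [-20, 0, -19], "rotation": [0, 0, 0], "fingers": 0}, {"slide": [-20, 0, -19], "rotation": [0, 0, 0], "fingers": 0}, {"slide": [-20, 0, -19], "rotation": [0, 0, 0], "fingers": 0}, {"slide": [-20, 0, -19], "rotation": [0, 0, 0], "fingers": 0}, {"slide": [-20, 0, -19], "rotation": [0, 0, 0], "fingers": 0}, {"slide": [-20, 0, -19], "rotation": [0, 0, 0], "fingers": 0}, {"slide": [-20, 0, -19], "rotation": [0, 0, 0], "fingers": 0}, {"slide": [-20, 0, -19], "rotation": [0, 0, 0], "fingers": 0}, {"slide": [-20, 0, -19], "rotation": [0, 0, 0], "fingers": 0}, {"slide": [-20, 0, -19], "rotation": [0, 0, 0], "fingers": 0}, {"slide": [-20, 0, -19], "rotation": [0, 0, 0], "fingers": 0}, {"slide": [0, 0, 0], "rotation": [0, 0, 0], "fingers": 0}, {"slide": [0, 0, 0], "rotation": [0, 0, 0], "fingers": 0}]'

```text
t: 3.37
tool_pos: [0.6192, 0.0122, 0.3072]
eef_rot: [0.062, -0.704, 0.705, -0.061]
ft_force: [0.0, 0.7, -0.0]
finger_gap: 0.0004
```

```bash
cat >> h.py <<'E'
H=np.array([.6435,.0672]);yaw=.172;ex=np.array([np.cos(yaw),np.sin(yaw)]);ey=np.array([-ex[1],ex[0]])
def bx():
    o=get_obs();p=o["tool_pos"];d=p[:2]-H
    R=Rn.from_quat(o["eef_rot"]).as_matrix()
    print("t",round(float(o["t"]),2),"box mm (from hinge) x %.1f y %.1f z %.1f"%(d@ex*1e3,d@ey*1e3,p[2]*1e3),"F",np.round(o["ft_force"],1),"toolx yaw",np.arctan2(-R[1,0],-R[0,0]).round(3),"tooly",R[:,1].round(3))
E
python3 - <<'E'
from h import *
bx()
im,W=cloud("side");cv2.imwrite("pics/s1.png",cv2.resize(im[100:320,180:420,::-1],None,fx=2.7,fy=2.7))
E
```

```text
t 3.37 box mm (from hinge) x -33.3 y -50.0 z 307.2 F [ 0.   0.7 -0. ] toolx yaw 0.174 tooly [-0.001 -0.    -1.   ]
```

View pics/s1.png

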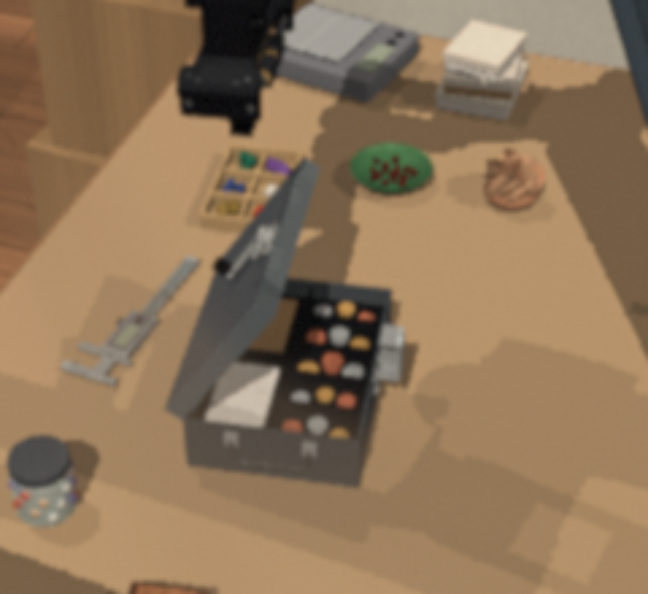

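Request:
arm_command --commands '[{"slide": [2, 19, -1], "rotation": [0, 0, 0], "fingers": 0}, {"slide": [2, 19, -1], "rotation": [0, 0, 0], "fingers": 0}, {"slide": [3, 19, 0], "rotation": [0, 0, 0], "fingers": 0}, {"slide": [3, 19, 0], "rotation": [0, 0, 0], "fingers": 0}, {"slide": [0, 0, 0], "rotation": [0, 0, 0], "fingers": 0}, {"slide": [5, 3, 0], "rotation": [0, 0, 0], "fingers": 0}, {"slide": [5, 3, 0], "rotation": [0, 0, 0], "fingers": 0}, {"slide": [6, 3, 0], "rotation": [0, 0, 0], "fingers": 0}, {"slide": [7, 4, 0], "rotation": [0, 0, 0], "fingers": 0}, {"slide": [7, 4, 0], "rotation": [0, 0, 0], "fingers": 0}]'

```text
t: 4.25
tool_pos: [0.58, 0.0058, 0.216]
eef_rot: [0.059, -0.704, 0.705, -0.062]
ft_force: [0.9, -0.8, 3.5]
finger_gap: 0.0006
```

```bash
python3 -c "
from h import *
bx()"
```

```text
t 4.25 box mm (from hinge) x -73.0 y -49.7 z 216.0 F [ 0.9 -0.8  3.5] toolx yaw 0.172 tooly [ 0.005 -0.001 -1.   ]
```

Contact with about 3.5 N. Follow the arc.

Request:
arm_command --commands '[{"slide": [7, 5.5, 0], "rotation": [0, 0, 0], "fingers": 0}, {"slide": [7, 5.5, 0], "rotation": [0, 0, 0], "fingers": 0}, {"slide": [6.5, 5.5, 0], "rotation": [0, 0, 0], "fingers": 0}, {"slide": [6.5, 5.5, 0], "rotation": [0, 0, 0], "fingers": 0}, {"slide": [6, 6, 0], "rotation": [0, 0, 0], "fingers": 0}, {"slide": [6, 6, 0], "rotation": [0, 0, 0], "fingers": 0}, {"slide": [5, 6.5, 0], "rotation": [0, 0, 0], "fingers": 0}, {"slide": [5, 6.5, 0], "rotation": [0, 0, 0], "fingers": 0}, {"slide": [4.5, 7, 0], "rotation": [0, 0, 0], "fingers": 0}, {"slide": [4.5, 7, 0], "rotation": [0, 0, 0], "fingers": 0}]'

```text
t: 5.08
tool_pos: [0.5213, -0.0036, 0.1526]
eef_rot: [-0.061, 0.705, -0.704, 0.06]
ft_force: [0.5, -0.4, 0.5]
finger_gap: 0.0002
```

```bash
python3 - <<'E'
from h import *
bx()
im,W=cloud("side");cv2.imwrite("pics/s2.png",cv2.resize(im[100:320,180:420,::-1],None,fx=2.7,fy=2.7))
E
```

```text
t 5.08 box mm (from hinge) x -132.5 y -48.8 z 152.6 F [ 0.5 -0.4  0.5] toolx yaw 0.172 tooly [-0.001  0.    -1.   ]
```

View pics/s2.png

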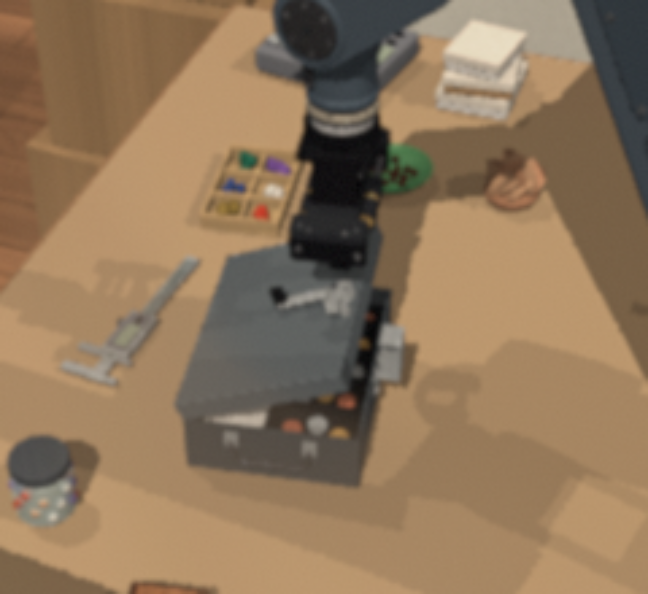

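Request:
arm_command --commands '[{"slide": [4, 7, 0], "rotation": [0, 0, 0], "fingers": 0}, {"slide": [4, 7, 0], "rotation": [0, 0, 0], "fingers": 0}, {"slide": [3.5, 7, 0], "rotation": [0, 0, 0], "fingers": 0}, {"slide": [3, 7, 0], "rotation": [0, 0, 0], "fingers": 0}, {"slide": [2.5, 7, 0], "rotation": [0, 0, 0], "fingers": 0}, {"slide": [2, 7, 0], "rotation": [0, 0, 0], "fingers": 0}, {"slide": [2, 6, 0], "rotation": [0, 0, 0], "fingers": 0}, {"slide": [1, 5, 0], "rotation": [0, 0, 0], "fingers": 0}, {"slide": [0.5, 3, 0], "rotation": [0, 0, 0], "fingers": 0}, {"slide": [0, 0, 0], "rotation": [0, 0, 0], "fingers": 0}]'

```text
t: 5.97
tool_pos: [0.4989, -0.0074, 0.0967]
eef_rot: [-0.062, 0.705, -0.704, 0.06]
ft_force: [1.2, 0.4, -0.5]
finger_gap: 0.0006
```

```bash
python3 -c "
from h import *
bx()"
```

```text
t 5.97 box mm (from hinge) x -155.2 y -48.7 z 96.7 F [ 1.2  0.4 -0.5] toolx yaw 0.172 tooly [-0.002  0.    -1.   ]
```

Request:
arm_command --commands '[{"slide": [0, 1.5, 0], "rotation": [0, 0, 0], "fingers": 0}, {"slide": [0, 1.5, 0], "rotation": [0, 0, 0], "fingers": 0}, {"slide": [0, 1.5, 0], "rotation": [0, 0, 0], "fingers": 0}, {"slide": [0, 0, 0], "rotation": [0, 0, 0], "fingers": 0}]'

```text
t: 6.3
tool_pos: [0.4998, -0.0075, 0.0929]
eef_rot: [-0.061, 0.705, -0.704, 0.061]
ft_force: [-0.0, 0.1, -0.6]
finger_gap: 0.0002
```

Request:
arm_command --commands '[{"slide": [0, 1, 0], "rotation": [0, 0, 0], "fingers": 0}, {"slide": [0, 0.5, 0], "rotation": [0, 0, 0], "fingers": 0}, {"slide": [0, 0, 0], "rotation": [0, 0, 0], "fingers": 0}]'

```text
t: 6.55
tool_pos: [0.5, -0.0075, 0.0923]
eef_rot: [0.061, -0.704, 0.705, -0.061]
ft_force: [-1.7, -0.5, 5.5]
finger_gap: 0.0001
```

```bash
python3 - <<'E'
from h import *
bx()
for c in("side","scene"):
    im,W=cloud(c)
    x=im[100:320,180:420] if c=="side" else im[120:280,220:400]
    cv2.imwrite(f"pics/{c}3.png",cv2.resize(x[:,:,::-1],None,fx=2.7,fy=2.7))
E
```

```text
t 6.55 box mm (from hinge) x -154.1 y -49.0 z 92.3 F [-1.7 -0.5  5.5] toolx yaw 0.172 tooly [ 0.001 -0.    -1.   ]
```

View pics/side3.png

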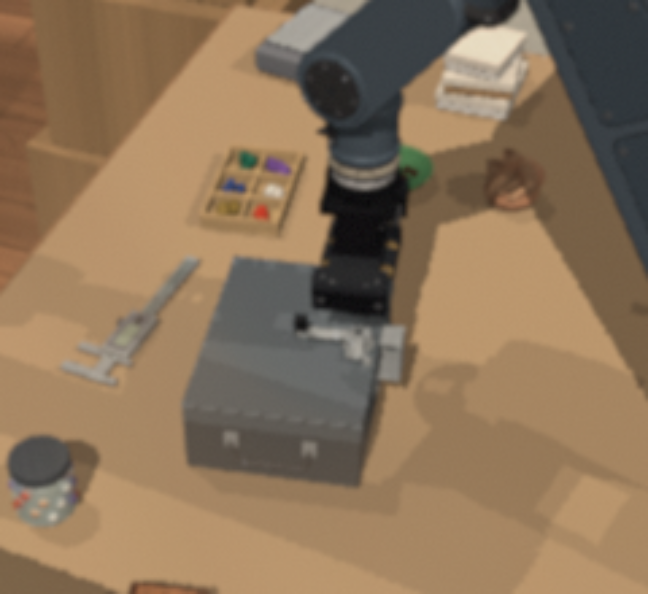

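Request:
arm_command --commands '[{"slide": [0, 0.6, 0], "rotation": [0, 0, 0], "fingers": 0}, {"slide": [0, 0, 0], "rotation": [0, 0, 0], "fingers": 0}]'

```text
t: 6.82
tool_pos: [0.5, -0.0075, 0.0923]
eef_rot: [0.06, -0.704, 0.705, -0.061]
ft_force: [-1.9, -0.1, 12.4]
finger_gap: 0.0005
```

Request:
arm_command --commands '[{"slide": [0, -5, 0], "rotation": [0, 0, 0], "fingers": 0}, {"slide": [0, -15, 0], "rotation": [0, 0, 0], "fingers": 0}, {"slide": [0, -25, 0], "rotation": [0, 0, 0], "fingers": 0}, {"slide": [0, -25, 10], "rotation": [0, 0, 0], "fingers": 0}, {"slide": [0, -25, 20], "rotation": [0, 0, 0], "fingers": 0}, {"slide": [0, 0, 30], "rotation": [0, 0, 0], "fingers": 0}, {"slide": [0, 0, 30], "rotation": [0, 0, 0], "fingers": 0}, {"slide": [0, 0, 0], "rotation": [0, 0, 0], "fingers": 0}]'

```text
t: 7.48
tool_pos: [0.5182, -0.1013, 0.1873]
eef_rot: [0.057, -0.703, 0.706, -0.061]
ft_force: [0.4, 0.6, 0.1]
finger_gap: 0.0003
```

```bash
python3 - <<'E'
from h import *
bx()
im,W=cloud("scene")
x=im[130:270,220:400]
cv2.imwrite(f"pics/scene4.png",cv2.resize(x[:,:,::-1],None,fx=4,fy=4,interpolation=cv2.INTER_CUBIC))
for n in ["cash_box","lid_hinge","lid_edge","clasp_pivot","thumb_piece"]:
  print(n,[(np.round(r["location"],3),round(r["p"],2)) for r in pinpoint(n,"scene")][:2])
ms=masks_of("cash_box","scene");print([(m["p"],m["region"].sum()) for m in ms])
P=W[ms[0]["region"]]
d=P[:,:2]-H;X=d@ex*1e3;Y=d@ey*1e3;Z=P[:,2]*1e3
k=(Z>85)&(Z<97);print("lid X",np.percentile(X[k],[0.5,2,98,99.5]),"Y",np.percentile(Y[k],[.5,2,98,99.5]),"Z",np.percentile(Z[k],[5,50,95]))
k2=k&(X<-10)&(X>-170);A=np.c_[X[k2],Y[k2],np.ones(k2.sum())];print("slope",np.linalg.lstsq(A,Z[k2],rcond=None)[0])
k=(Z>112)&(Z<125);print("thumb",k.sum(),np.c_[X,Y,Z][k].round(0).tolist())
rc=cv2.minAreaRect((P[(Z>85)&(Z<97)][:,:2]*1e3).astype(np.float32));print(rc)
E
```

```text
t 7.48 box mm (from hinge) x -152.3 y -144.6 z 187.3 F [0.4 0.6 0.1] toolx yaw 0.168 tooly [ 0.006 -0.005 -1.   ]
cash_box [(array([ 0.554,  0.055, -0.   ]), 0.57)]
lid_hinge []
lid_edge [(array([0.464, 0.039, 0.091]), 0.62), (array([0.419, 0.372, 0.004]), 0.59)]
clasp_pivot [(array([0.488, 0.041, 0.091]), 0.52)]
thumb_piece [(array([0.546, 0.052, 0.108]), 0.52)]
[(0.8, np.int64(6102))]
lid X [-182.81739423 -179.28664791   -3.90894413   -1.66086841] Y [-120.89648787 -117.19441012  115.3589811   119.00103609] Z [90.47054595 93.75808422 96.39197541]
slope [-1.27372012e-03 -3.35991835e-05  9.35300974e+01]
thumb 27 [[-205.0, -8.0, 113.0], [-205.0, 9.0, 112.0], [-201.0, -14.0, 113.0], [-201.0, -5.0, 113.0], [-202.0, 3.0, 112.0], [-187.0, -12.0, 117.0], [-189.0, -9.0, 114.0], [-191.0, 6.0, 112.0], [-187.0, -12.0, 112.0], [-186.0, -9.0, 114.0], [-160.0, -4.0, 115.0], [-157.0, -4.0, 114.0], [-106.0, -1.0, 123.0], [-105.0, 2.0, 124.0], [-108.0, 5.0, 119.0], [-102.0, -1.0, 123.0], [-102.0, 5.0, 123.0], [-99.0, -1.0, 123.0], [-99.0, 2.0, 123.0], [-97.0, -1.0, 120.0], [-96.0, 4.0, 122.0], [-95.0, 7.0, 123.0], [-94.0, -1.0, 121.0], [-96.0, 2.0, 117.0], [-95.0, 4.0, 119.0], [-92.0, -1.0, 118.0], [-95.0, 2.0, 114.0]]
((552.18798828125, 50.92791748046875), (186.49085998535156, 243.42886352539062), 9.629024505615234)
```

View pics/scene4.png

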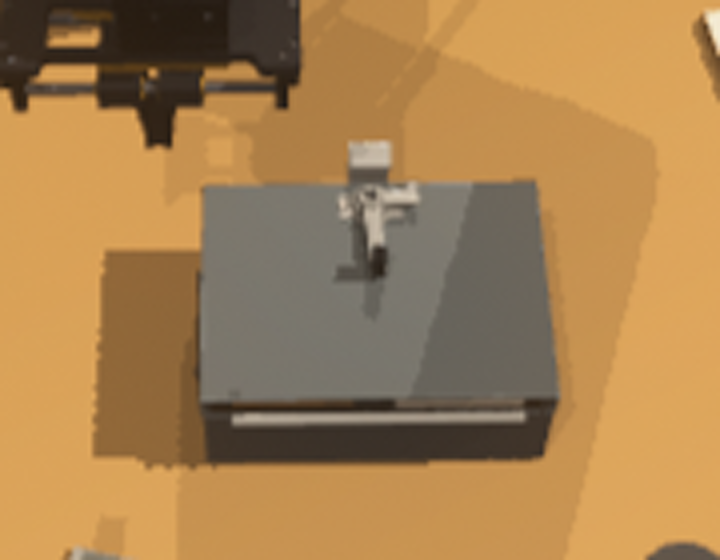

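Request:
arm_command --commands '[{"slide": [-12, 0, -18], "rotation": [0, 0, 0], "fingers": 0}, {"slide": [-12, 0, -18], "rotation": [0, 0, 0], "fingers": 0}, {"slide": [-12, 0, -18], "rotation": [0, 0, 0], "fingers": 0}, {"slide": [-12, 0, -18], "rotation": [0, 0, 0], "fingers": 0}, {"slide": [-12, 0, -18], "rotation": [0, 0, 0], "fingers": 0}, {"slide": [0, 14, 0], "rotation": [0, 0, 0], "fingers": 0}, {"slide": [0, 14, 0], "rotation": [0, 0, 0], "fingers": 0}, {"slide": [0, 14, 0], "rotation": [0, 0, 0], "fingers": 0}, {"slide": [0, 14, 0], "rotation": [0, 0, 0], "fingers": 0}, {"slide": [0, 0, 0], "rotation": [0, 0, 0], "fingers": 0}, {"slide": [0, 0, 0], "rotation": [0, 0, 0], "fingers": 0}]'

```text
t: 8.75
tool_pos: [0.5582, 0.0036, 0.1293]
eef_rot: [-0.062, 0.705, -0.704, 0.06]
ft_force: [0.5, -0.6, 0.6]
finger_gap: 0.0006
```

```bash
python3 -c "
from h import *
bx()"
```

```text
t 8.75 box mm (from hinge) x -94.9 y -48.0 z 129.3 F [ 0.5 -0.6  0.6] toolx yaw 0.173 tooly [-0.002  0.001 -1.   ]
```

Request:
arm_command --commands '[{"slide": [-2, 11, 0], "rotation": [0, 0, 0], "fingers": 0}, {"slide": [-2, 11, 0], "rotation": [0, 0, 0], "fingers": 0}, {"slide": [0, 0, -9], "rotation": [0, 0, 0], "fingers": 0}, {"slide": [0, 0, -9], "rotation": [0, 0, 0], "fingers": 0}, {"slide": [0, 0, -5], "rotation": [0, 0, 0], "fingers": 0}, {"slide": [0, 0, -5], "rotation": [0, 0, 0], "fingers": 0}, {"slide": [0, 0, -6], "rotation": [0, 0, 0], "fingers": 0}, {"slide": [0, 0, -6], "rotation": [0, 0, 0], "fingers": 0}]'

```text
t: 9.42
tool_pos: [0.5563, 0.0435, 0.1084]
eef_rot: [0.06, -0.704, 0.705, -0.061]
ft_force: [0.9, -1.9, -0.5]
finger_gap: 0.0006
```

```bash
python3 -c "
from h import *
bx()"
```

```text
t 9.42 box mm (from hinge) x -90.0 y -8.5 z 108.4 F [ 0.9 -1.9 -0.5] toolx yaw 0.172 tooly [ 0.001 -0.    -1.   ]
```

Request:
arm_command --commands '[{"slide": [1.5, 0, -6], "rotation": [0, 0, 0], "fingers": 0}, {"slide": [1.5, 0, -6], "rotation": [0, 0, 0], "fingers": 0}, {"slide": [2.5, 0, -5.5], "rotation": [0, 0, 0], "fingers": 0}, {"slide": [2.5, 0, -5.5], "rotation": [0, 0, 0], "fingers": 0}, {"slide": [3.5, 0, -5], "rotation": [0, 0, 0], "fingers": 0}, {"slide": [3.5, 0, -5], "rotation": [0, 0, 0], "fingers": 0}, {"slide": [4.5, 0, -4], "rotation": [0, 0, 0], "fingers": 0}, {"slide": [4.5, 0, -4], "rotation": [0, 0, 0], "fingers": 0}, {"slide": [0, 0, 0], "rotation": [0, 0, 0], "fingers": 0}]'

```text
t: 10.17
tool_pos: [0.5228, 0.0798, 0.1076]
eef_rot: [-0.062, 0.705, -0.704, 0.06]
ft_force: [1.1, -1.1, 0.2]
finger_gap: 0.0004
```

```bash
python3 - <<'E'
from h import *
bx()
for c in("side","scene"):
    im,W=cloud(c)
    x=im[170:290,240:380] if c=="side" else im[130:270,220:400]
    cv2.imwrite(f"pics/{c}5.png",cv2.resize(x[:,:,::-1],None,fx=4,fy=4,interpolation=cv2.INTER_CUBIC))
E
```

```text
t 10.17 box mm (from hinge) x -116.7 y 33.1 z 107.6 F [ 1.1 -1.1  0.2] toolx yaw 0.173 tooly [-0.004  0.    -1.   ]
```

View pics/side5.png

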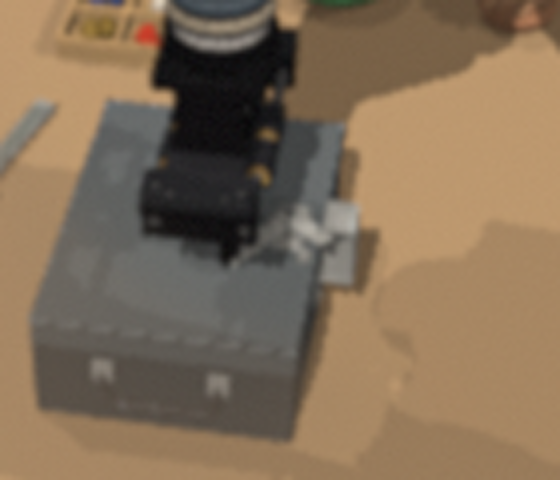

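Request:
arm_command --commands '[{"slide": [4, 0, -3], "rotation": [0, 0, 0], "fingers": 0}, {"slide": [4, 0, -3], "rotation": [0, 0, 0], "fingers": 0}, {"slide": [5, 0, -2.5], "rotation": [0, 0, 0], "fingers": 0}, {"slide": [5, 0, -2], "rotation": [0, 0, 0], "fingers": 0}, {"slide": [3, 0, -1], "rotation": [0, 0, 0], "fingers": 0}, {"slide": [2, 0, 0], "rotation": [0, 0, 0], "fingers": 0}, {"slide": [0, 0, 0], "rotation": [0, 0, 0], "fingers": 0}]'

```text
t: 10.85
tool_pos: [0.4998, 0.0867, 0.108]
eef_rot: [-0.061, 0.705, -0.704, 0.06]
ft_force: [-1.4, 0.1, 0.5]
finger_gap: 0.0005
```

```bash
python3 -c "
from h import *
bx()"
```

```text
t 10.85 box mm (from hinge) x -138.3 y 43.8 z 108.0 F [-1.4  0.1  0.5] toolx yaw 0.172 tooly [-0.002  0.    -1.   ]
```

Request:
arm_command --commands '[{"slide": [1.5, 0, 0], "rotation": [0, 0, 0], "fingers": 0}, {"slide": [1.5, 0, 0], "rotation": [0, 0, 0], "fingers": 0}, {"slide": [1, 0, 0], "rotation": [0, 0, 0], "fingers": 0}, {"slide": [0, 0, 0], "rotation": [0, 0, 0], "fingers": 0}]'

```text
t: 11.18
tool_pos: [0.4963, 0.0859, 0.1078]
eef_rot: [-0.061, 0.705, -0.704, 0.06]
ft_force: [-0.1, -0.0, 0.2]
finger_gap: 0.0008
```

Request:
arm_command --commands '[{"slide": [1, 0, 0], "rotation": [0, 0, 0], "fingers": 0}, {"slide": [0.5, 0, 0], "rotation": [0, 0, 0], "fingers": 0}]'

```text
t: 11.35
tool_pos: [0.4952, 0.0856, 0.1079]
eef_rot: [-0.061, 0.705, -0.704, 0.061]
ft_force: [0.2, 0.4, -1.3]
finger_gap: 0.0
```

```bash
python3 - <<'E'
from h import *
bx()
for c in("side","scene"):
    im,W=cloud(c)
    x=im[170:290,240:380] if c=="side" else im[130:270,220:400]
    cv2.imwrite(f"pics/{c}6.png",cv2.resize(x[:,:,::-1],None,fx=4,fy=4,interpolation=cv2.INTER_CUBIC))
E
```

```text
t 11.35 box mm (from hinge) x -143.0 y 43.5 z 107.9 F [ 0.2  0.4 -1.3] toolx yaw 0.172 tooly [-0.  0. -1.]
```

View pics/side6.png

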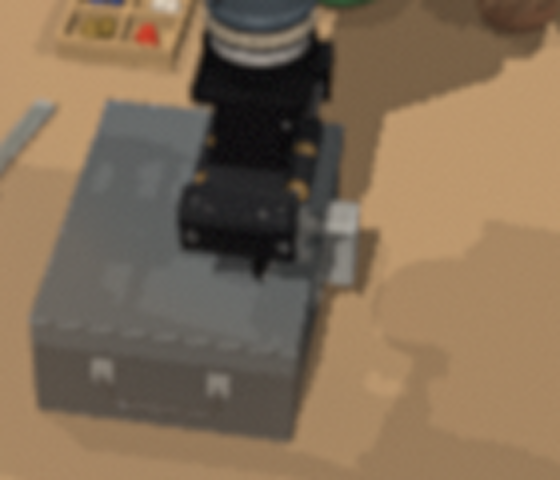

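Request:
arm_command --commands '[{"slide": [0.5, 0, 0], "rotation": [0, 0, 0], "fingers": 0}, {"slide": [0.5, 0, 0], "rotation": [0, 0, 0], "fingers": 0}, {"slide": [0, 0, 0], "rotation": [0, 0, 0], "fingers": 0}]'

```text
t: 11.7
tool_pos: [0.4943, 0.0854, 0.1079]
eef_rot: [-0.061, 0.705, -0.704, 0.061]
ft_force: [-0.3, 0.1, -0.7]
finger_gap: 0.0005
```

Request:
arm_command --commands '[{"slide": [0.5, 0, 0], "rotation": [0, 0, 0], "fingers": 0}, {"slide": [0.5, 0, 0], "rotation": [0, 0, 0], "fingers": 0}, {"slide": [0, 0, 0], "rotation": [0, 0, 0], "fingers": 0}]'

```text
t: 11.95
tool_pos: [0.4933, 0.0853, 0.1079]
eef_rot: [-0.061, 0.705, -0.704, 0.061]
ft_force: [0.6, 0.8, -1.2]
finger_gap: 0.0005
```

```bash
python3 - <<'E'
from h import *
bx()
im,W=cloud("scene");cv2.imwrite("pics/scene7.png",cv2.resize(im[130:270,220:400,::-1],None,fx=4,fy=4,interpolation=cv2.INTER_CUBIC))
for n in("thumb_piece","clasp_pivot"):print([(np.round(r["location"],3),r["p"]) for r in pinpoint(n,"scene")])
im,W=cloud("wrist");cv2.imwrite("pics/w7.png",im[:,:,::-1])
for n in("thumb_piece","clasp_pivot"):print([(np.round(r["location"],3),r["p"]) for r in pinpoint(n,"wrist")])
E
```

```text
t 11.95 box mm (from hinge) x -144.9 y 43.5 z 107.9 F [ 0.6  0.8 -1.2] toolx yaw 0.172 tooly [-0.  0. -1.]
[(array([0.489, 0.097, 0.108]), 0.67)]
[(array([0.488, 0.039, 0.092]), 0.57)]
[]
[]
```

View pics/scene7.png

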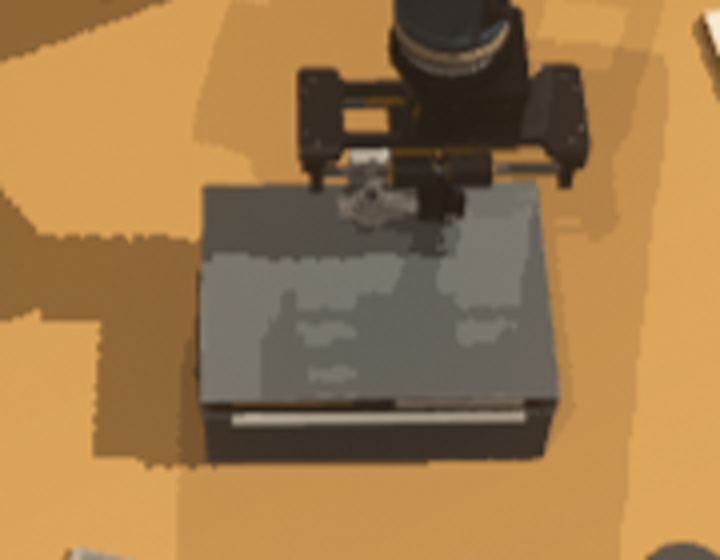

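View pics/w7.png

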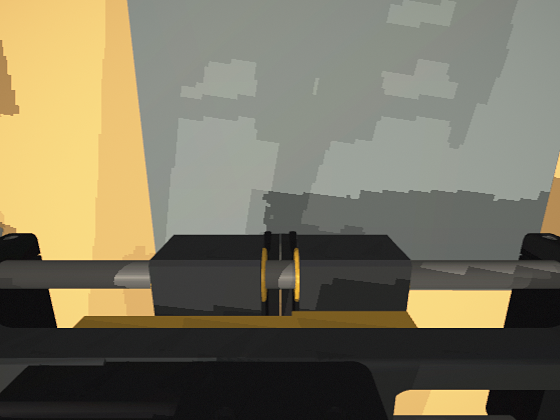

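Request:
arm_command --commands '[{"slide": [0.5, 0, 0], "rotation": [0, 0, 0], "fingers": 0}, {"slide": [0.5, 0, 0], "rotation": [0, 0, 0], "fingers": 0}, {"slide": [0, 0, 0], "rotation": [0, 0, 0], "fingers": 0}]'

```text
t: 12.5
tool_pos: [0.4923, 0.0851, 0.1079]
eef_rot: [-0.061, 0.705, -0.704, 0.061]
ft_force: [-1.0, 0.1, 0.6]
finger_gap: 0.0003
```

Request:
arm_command --commands '[{"slide": [0.5, 0, 0], "rotation": [0, 0, 0], "fingers": 0}, {"slide": [0.5, 0, 0], "rotation": [0, 0, 0], "fingers": 0}, {"slide": [0, 0, 0], "rotation": [0, 0, 0], "fingers": 0}]'

```text
t: 12.75
tool_pos: [0.4913, 0.0849, 0.1079]
eef_rot: [-0.061, 0.705, -0.704, 0.061]
ft_force: [-0.2, 0.8, 0.3]
finger_gap: 0.0003
```

Request:
arm_command --commands '[{"slide": [0.5, 0, 0], "rotation": [0, 0, 0], "fingers": 0}, {"slide": [0.5, 0, 0], "rotation": [0, 0, 0], "fingers": 0}, {"slide": [0, 0, 0], "rotation": [0, 0, 0], "fingers": 0}]'

```text
t: 13.0
tool_pos: [0.4903, 0.0848, 0.1079]
eef_rot: [-0.061, 0.705, -0.704, 0.061]
ft_force: [0.1, -0.8, 0.2]
finger_gap: 0.0006
```

Request:
arm_command --commands '[{"slide": [-8, 0, 0], "rotation": [0, 0, 0], "fingers": 0}, {"slide": [-20, -5, 0], "rotation": [0, 0, 0], "fingers": 0}, {"slide": [-20, -15, 0], "rotation": [0, 0, 0], "fingers": 0}, {"slide": [-20, -25, 0], "rotation": [0, 0, 0], "fingers": 0}, {"slide": [-25, -25, 0], "rotation": [0, 0, 0], "fingers": 0}, {"slide": [-25, -25, 0], "rotation": [0, 0, 0], "fingers": 0}, {"slide": [0, 0, 0], "rotation": [0, 0, 0], "fingers": 0}]'

```text
t: 13.58
tool_pos: [0.6164, 0.1055, 0.2093]
eef_rot: [0.054, -0.704, 0.705, -0.067]
ft_force: [1.1, -0.4, 0.9]
finger_gap: 0.0002
```

```bash
cat > look.py <<'E'
from h import *
import sys
tag=sys.argv[1]
bx()
for c in("side","scene"):
    im,W=cloud(c)
    x=im[170:290,240:380] if c=="side" else im[130:270,220:400]
    cv2.imwrite(f"pics/{c}{tag}.png",cv2.resize(x[:,:,::-1],None,fx=4,fy=4,interpolation=cv2.INTER_CUBIC))
    for n in("thumb_piece","clasp_pivot","lid_edge"):
      for r in pinpoint(n,c)[:1]:
        q=np.array(r["location"]);print(c,n,((q[:2]-H)@ex*1e3).round(1),((q[:2]-H)@ey*1e3).round(1),(q[2]*1e3).round(1),round(r["p"],2))
    d=W[...,:2]-H;X=d@ex*1e3;Y=d@ey*1e3;Z=W[...,2]*1e3
    k=(Z>110)&(Z<124)&(X>-185)&(X<-90)&(abs(Y)<80);print(c,np.c_[X[k],Y[k],Z[k]].round(0).tolist()[:50])
E
python3 look.py 8
```

```text
t 13.58 box mm (from hinge) x -20.1 y 42.3 z 209.3 F [ 1.1 -0.4  0.9] toolx yaw 0.172 tooly [ 0.019  0.    -1.   ]
side thumb_piece -146.8 57.2 112.5 0.52
side clasp_pivot -160.4 0.5 94.1 0.63
side lid_edge -181.2 0.9 92.7 0.73
side [[-184.0, -7.0, 112.0], [-157.0, 1.0, 111.0], [-155.0, 7.0, 113.0], [-158.0, 6.0, 112.0], [-163.0, 4.0, 111.0], [-161.0, 8.0, 110.0], [-184.0, 14.0, 111.0], [-143.0, 56.0, 121.0], [-146.0, 56.0, 121.0], [-145.0, 63.0, 124.0], [-147.0, 62.0, 123.0], [-149.0, 59.0, 121.0], [-152.0, 59.0, 121.0], [-142.0, 65.0, 121.0], [-148.0, 65.0, 123.0], [-150.0, 62.0, 120.0], [-152.0, 59.0, 118.0], [-143.0, 69.0, 122.0], [-146.0, 69.0, 123.0], [-148.0, 69.0, 123.0], [-151.0, 69.0, 123.0], [-152.0, 59.0, 114.0], [-142.0, 63.0, 113.0], [-146.0, 71.0, 121.0], [-149.0, 74.0, 124.0], [-151.0, 67.0, 117.0], [-152.0, 60.0, 111.0], [-144.0, 74.0, 119.0], [-145.0, 68.0, 114.0], [-148.0, 69.0, 115.0], [-151.0, 68.0, 115.0], [-143.0, 72.0, 114.0], [-146.0, 71.0, 113.0], [-148.0, 69.0, 112.0]]
scene thumb_piece -91.0 4.1 -0.3 0.46
scene clasp_pivot -159.9 2.6 90.5 0.39
scene lid_edge -181.6 4.9 93.4 0.87
scene [[-184.0, 3.0, 112.0]]
```

View pics/side8.png

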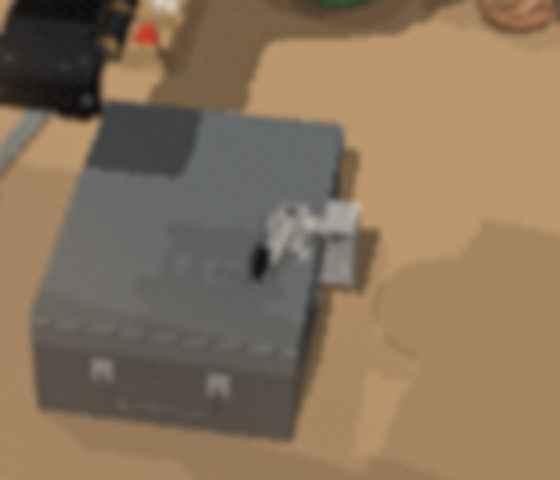

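View pics/scene8.png

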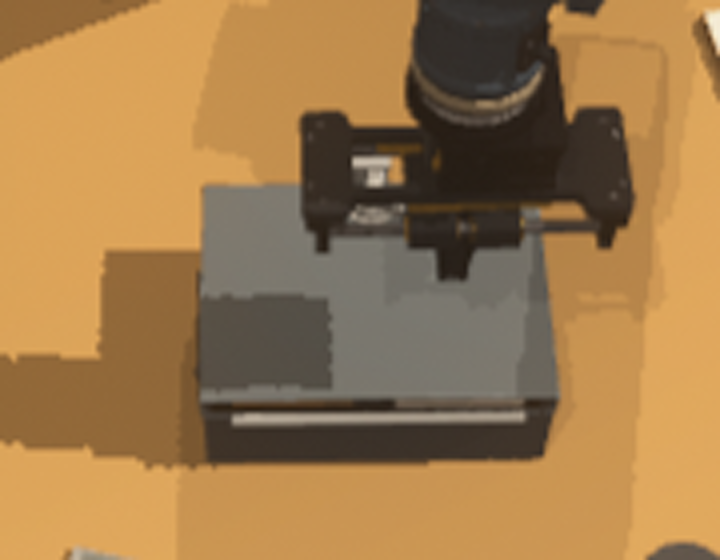

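Request:
arm_command --commands '[{"slide": [17, 10, -6], "rotation": [0, 0, 0], "fingers": 0}, {"slide": [18, 15, -6], "rotation": [0, 0, 0], "fingers": 0}, {"slide": [18, 15, -6], "rotation": [0, 0, 0], "fingers": 0}, {"slide": [18, 15, 0], "rotation": [0, 0, 0], "fingers": 0}, {"slide": [10, 12, 0], "rotation": [0, 0, 0], "fingers": 0}, {"slide": [0, 6, 0], "rotation": [0, 0, 0], "fingers": 0}, {"slide": [0, 0, 0], "rotation": [0, 0, 0], "fingers": 0}]'

```text
t: 14.57
tool_pos: [0.5225, 0.1087, 0.1286]
eef_rot: [-0.062, 0.705, -0.704, 0.059]
ft_force: [-0.8, 0.3, 0.5]
finger_gap: 0.0008
```

```bash
python3 -c "
from h import *
bx()"
```

```text
t 14.57 box mm (from hinge) x -112.1 y 61.6 z 128.6 F [-0.8  0.3  0.5] toolx yaw 0.172 tooly [-0.003  0.    -1.   ]
```

Request:
arm_command --commands '[{"slide": [0, 11, 0], "rotation": [0, 0, 0], "fingers": 0}, {"slide": [0, 10, 0], "rotation": [0, 0, 0], "fingers": 0}, {"slide": [0, 0, 0], "rotation": [0, 0, 0], "fingers": 0}, {"slide": [6, 0, 0], "rotation": [0, 0, 0], "fingers": 0}, {"slide": [6, 0, 0], "rotation": [0, 0, 0], "fingers": 0}, {"slide": [5, 0, 0], "rotation": [0, 0, 0], "fingers": 0}, {"slide": [2, 0, 0], "rotation": [0, 0, 0], "fingers": 0}, {"slide": [2, 0, 0], "rotation": [0, 0, 0], "fingers": 0}, {"slide": [2, 0, 0], "rotation": [0, 0, 0], "fingers": 0}, {"slide": [2, 0, 0], "rotation": [0, 0, 0], "fingers": 0}]'

```text
t: 15.4
tool_pos: [0.5002, 0.1053, 0.1094]
eef_rot: [-0.059, 0.705, -0.704, 0.061]
ft_force: [2.0, 6.3, -0.0]
finger_gap: 0.0006
```

Request:
arm_command --commands '[{"slide": [1.5, 0, 0], "rotation": [0, 0, 0], "fingers": 0}, {"slide": [1.5, 0, 0], "rotation": [0, 0, 0], "fingers": 0}, {"slide": [1.5, 0, 0], "rotation": [0, 0, 0], "fingers": 0}]'

```text
t: 15.65
tool_pos: [0.4961, 0.1053, 0.1095]
eef_rot: [-0.059, 0.705, -0.704, 0.061]
ft_force: [3.0, 7.5, 0.3]
finger_gap: 0.0006
```

```bash
python3 -c "
from h import *
bx()"
```

```text
t 15.65 box mm (from hinge) x -138.8 y 62.7 z 109.5 F [3.  7.5 0.3] toolx yaw 0.17 tooly [ 0.003  0.003 -1.   ]
```

```bash
python3 look.py 9 | grep -v '\[\['
```

```text
t 15.65 box mm (from hinge) x -138.8 y 62.7 z 109.5 F [3.  7.5 0.3] toolx yaw 0.17 tooly [ 0.003  0.003 -1.   ]
side thumb_piece -152.1 60.4 112.8 0.56
side clasp_pivot -160.8 2.4 94.4 0.45
side lid_edge -180.0 -1.2 92.6 0.75
scene thumb_piece -150.9 60.1 109.4 0.69
scene clasp_pivot -162.2 0.8 89.9 0.45
scene lid_edge -184.5 1.0 89.5 0.66
```

View pics/side9.png

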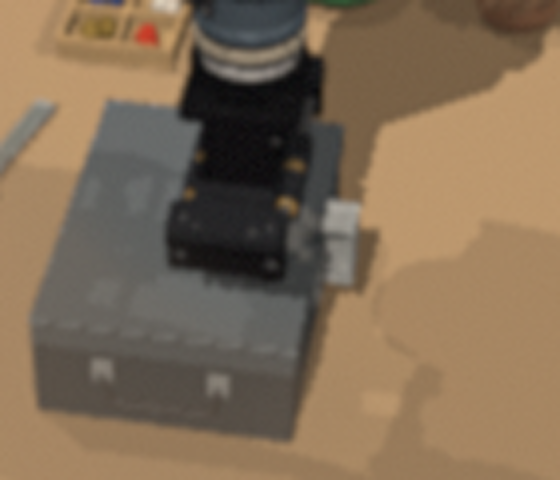

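View pics/scene9.png

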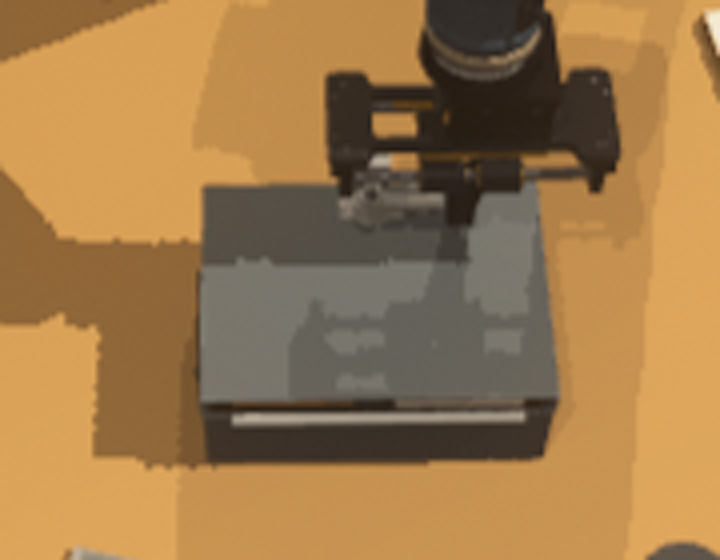

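Request:
arm_command --commands '[{"slide": [-5, 0, 0], "rotation": [0, 0, 0], "fingers": 0}, {"slide": [-5, 0, 0], "rotation": [0, 0, 0], "fingers": 0}, {"slide": [0, 0, 4], "rotation": [0, 0, 0], "fingers": 0}, {"slide": [0, 0, 2], "rotation": [0, 0, 0], "fingers": 0}, {"slide": [0, 0, 0], "rotation": [0, 0, 0], "fingers": 0}]'

```text
t: 16.47
tool_pos: [0.5058, 0.0987, 0.1088]
eef_rot: [0.061, -0.704, 0.705, -0.06]
ft_force: [-0.1, -0.3, 0.1]
finger_gap: 0.0
```

```bash
python3 look.py 10 | grep -v 'lid'
```

```text
t 16.47 box mm (from hinge) x -130.3 y 54.6 z 108.8 F [-0.1 -0.3  0.1] toolx yaw 0.171 tooly [-0.    -0.001 -1.   ]
side thumb_piece -150.9 56.6 111.3 0.43
side clasp_pivot -161.3 2.2 92.1 0.68
side [[-158.0, 5.0, 112.0], [-161.0, 5.0, 112.0], [-185.0, 16.0, 114.0], [-156.0, 67.0, 111.0], [-152.0, 72.0, 111.0]]
scene thumb_piece -150.4 57.8 107.4 0.4
scene clasp_pivot -181.3 1.5 92.5 0.64
scene [[-183.0, -0.0, 112.0], [-177.0, 5.0, 111.0], [-160.0, -7.0, 110.0], [-152.0, 1.0, 111.0], [-125.0, 56.0, 123.0], [-125.0, 59.0, 123.0], [-124.0, 61.0, 124.0], [-123.0, 45.0, 122.0], [-123.0, 47.0, 122.0], [-125.0, 50.0, 119.0], [-126.0, 54.0, 116.0], [-124.0, 56.0, 120.0], [-123.0, 59.0, 121.0], [-121.0, 61.0, 124.0], [-121.0, 45.0, 120.0], [-121.0, 47.0, 119.0], [-123.0, 51.0, 116.0], [-122.0, 53.0, 117.0], [-124.0, 56.0, 115.0], [-122.0, 59.0, 118.0], [-121.0, 62.0, 118.0], [-122.0, 45.0, 113.0], [-121.0, 48.0, 114.0], [-123.0, 59.0, 111.0], [-121.0, 62.0, 114.0]]
```

View pics/scene10.png

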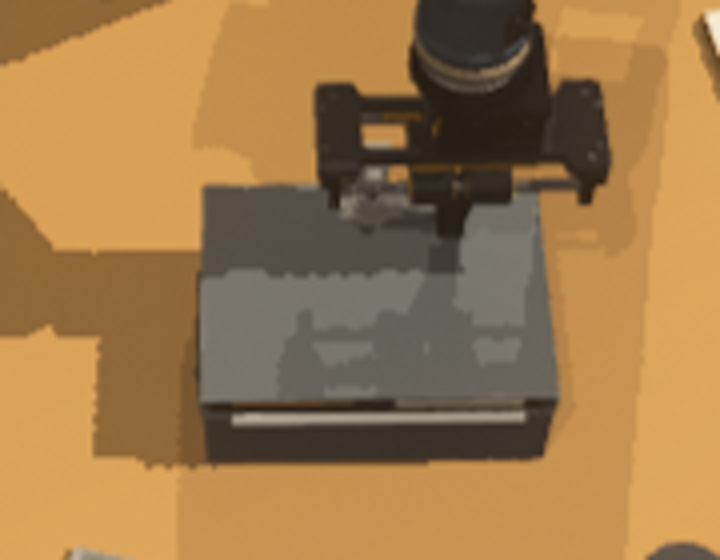

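View pics/side10.png

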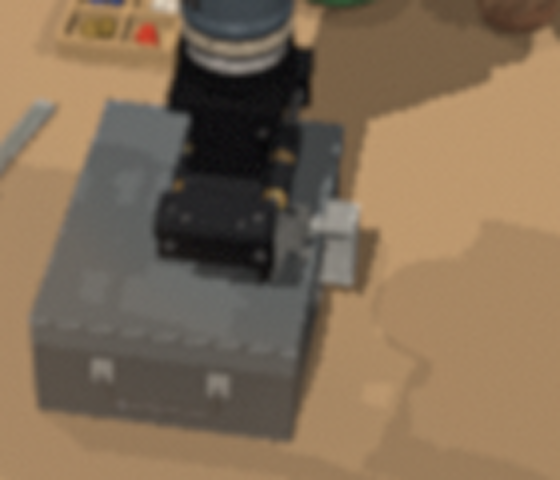

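Request:
arm_command --commands '[{"slide": [2, 1, -2.5], "rotation": [0, 0, 0], "fingers": 0}, {"slide": [2, 0, 0], "rotation": [0, 0, 0], "fingers": 0}, {"slide": [2, 0, 0], "rotation": [0, 0, 0], "fingers": 0}, {"slide": [1, 0, 0], "rotation": [0, 0, 0], "fingers": 0}, {"slide": [0, 0, 0], "rotation": [0, 0, 0], "fingers": 0}]'

```text
t: 17.28
tool_pos: [0.4985, 0.101, 0.1081]
eef_rot: [-0.06, 0.705, -0.704, 0.061]
ft_force: [0.2, 0.9, -0.5]
finger_gap: 0.0004
```

Request:
arm_command --commands '[{"slide": [1, 0, 0], "rotation": [0, 0, 0], "fingers": 0}, {"slide": [1, 0, 0], "rotation": [0, 0, 0], "fingers": 0}]'

```text
t: 17.45
tool_pos: [0.4968, 0.1006, 0.1081]
eef_rot: [-0.06, 0.705, -0.704, 0.061]
ft_force: [1.6, 1.1, -0.8]
finger_gap: 0.0005
```

Request:
arm_command --commands '[{"slide": [1, 0, 0], "rotation": [0, 0, 0], "fingers": 0}, {"slide": [1, 0, 0], "rotation": [0, 0, 0], "fingers": 0}]'

```text
t: 17.62
tool_pos: [0.4945, 0.1002, 0.108]
eef_rot: [-0.06, 0.705, -0.704, 0.061]
ft_force: [2.0, 1.1, 0.8]
finger_gap: 0.0004
```

```bash
python3 -c "
from h import *
bx()"
```

```text
t 17.62 box mm (from hinge) x -141.2 y 58.0 z 108.0 F [2.  1.1 0.8] toolx yaw 0.172 tooly [ 0.  0. -1.]
```

Now about 2 N along x, as expected from clasp friction. Continue gently to the stop.

Request:
arm_command --commands '[{"slide": [1, 0, 0], "rotation": [0, 0, 0], "fingers": 0}, {"slide": [1, 0, 0], "rotation": [0, 0, 0], "fingers": 0}]'

```text
t: 17.78
tool_pos: [0.4926, 0.0998, 0.108]
eef_rot: [-0.06, 0.705, -0.704, 0.061]
ft_force: [3.7, 2.4, -0.5]
finger_gap: 0.0003
```

Request:
arm_command --commands '[{"slide": [0.7, 0, 0], "rotation": [0, 0, 0], "fingers": 0}, {"slide": [0, 0, 0], "rotation": [0, 0, 0], "fingers": 0}]'

```text
t: 17.95
tool_pos: [0.4926, 0.0998, 0.1081]
eef_rot: [-0.06, 0.705, -0.704, 0.061]
ft_force: [3.2, 2.8, -1.4]
finger_gap: 0.0004
```

Request:
arm_command --commands '[{"slide": [0.7, 0, 0], "rotation": [0, 0, 0], "fingers": 0}, {"slide": [0, 0, 0], "rotation": [0, 0, 0], "fingers": 0}]'

```text
t: 18.12
tool_pos: [0.4926, 0.0997, 0.1082]
eef_rot: [-0.059, 0.705, -0.704, 0.062]
ft_force: [3.9, 2.8, -1.9]
finger_gap: 0.0002
```

Request:
arm_command --commands '[{"slide": [0.7, 0, 0], "rotation": [0, 0, 0], "fingers": 0}, {"slide": [0, 0, 0], "rotation": [0, 0, 0], "fingers": 0}]'

```text
t: 18.28
tool_pos: [0.4925, 0.0997, 0.1082]
eef_rot: [-0.059, 0.705, -0.704, 0.062]
ft_force: [5.1, 3.1, -2.1]
finger_gap: 0.0005
```

Request:
arm_command --commands '[{"slide": [-6, 0, 0], "rotation": [0, 0, 0], "fingers": 0}, {"slide": [-15, 0, 0], "rotation": [0, 0, 0], "fingers": 0}, {"slide": [-20, -20, 0], "rotation": [0, 0, 0], "fingers": 0}, {"slide": [-25, -25, 0], "rotation": [0, 0, 0], "fingers": 0}, {"slide": [-25, -35, 0], "rotation": [0, 0, 0], "fingers": 0}, {"slide": [-35, -35, 0], "rotation": [0, 0, 0], "fingers": 0}, {"slide": [-35, -35, 0], "rotation": [0, 0, 0], "fingers": 0}, {"slide": [0, 0, 0], "rotation": [0, 0, 0], "fingers": 0}]'

```text
t: 18.95
tool_pos: [0.6458, 0.1249, 0.2529]
eef_rot: [0.055, -0.704, 0.705, -0.067]
ft_force: [1.0, -0.1, 2.3]
finger_gap: 0.0005
```

```bash
python3 look.py 11
```

```text
t 18.95 box mm (from hinge) x 12.1 y 56.5 z 252.9 F [ 1.  -0.1  2.3] toolx yaw 0.172 tooly [ 0.017 -0.    -1.   ]
side thumb_piece -155.9 57.1 113.0 0.42
side clasp_pivot -161.1 1.8 92.6 0.6
side lid_edge -181.0 -0.3 94.2 0.93
side [[-156.0, 10.0, 112.0], [-159.0, 11.0, 113.0], [-184.0, 10.0, 112.0], [-185.0, 18.0, 111.0], [-155.0, 58.0, 121.0], [-157.0, 56.0, 120.0], [-160.0, 56.0, 120.0], [-155.0, 61.0, 120.0], [-158.0, 62.0, 121.0], [-161.0, 62.0, 122.0], [-163.0, 59.0, 119.0], [-156.0, 65.0, 120.0], [-159.0, 68.0, 123.0], [-161.0, 63.0, 119.0], [-163.0, 59.0, 116.0], [-153.0, 65.0, 116.0], [-156.0, 69.0, 120.0], [-159.0, 69.0, 120.0], [-162.0, 68.0, 120.0], [-163.0, 60.0, 113.0], [-154.0, 73.0, 120.0], [-157.0, 72.0, 119.0], [-159.0, 67.0, 115.0], [-162.0, 67.0, 115.0], [-154.0, 68.0, 111.0], [-156.0, 68.0, 112.0], [-160.0, 73.0, 117.0], [-162.0, 69.0, 114.0], [-157.0, 71.0, 112.0], [-159.0, 70.0, 111.0], [-162.0, 70.0, 111.0], [-160.0, 75.0, 112.0]]
scene lid_edge -179.5 2.7 92.3 0.6
scene []
```

View pics/scene11.png

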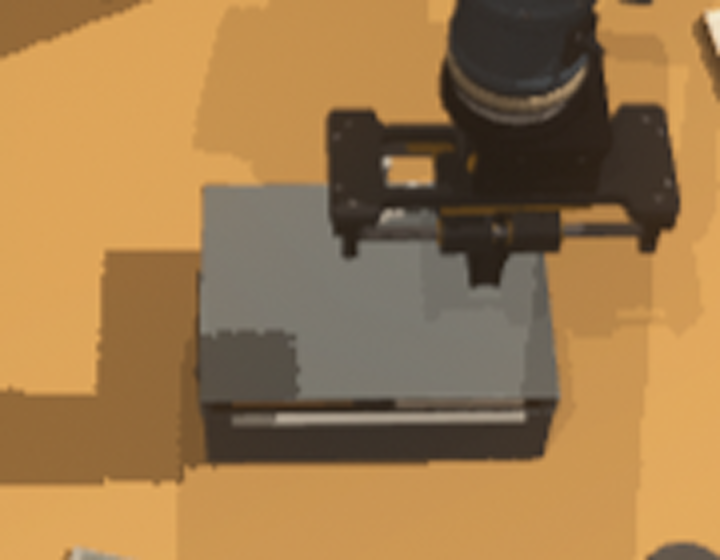

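View pics/side11.png

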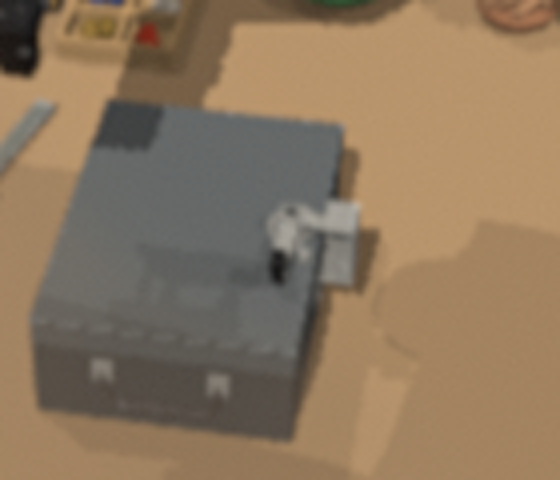

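Request:
arm_command --commands '[{"slide": [10, -15, 2], "rotation": [0, 0, 0], "fingers": 0}, {"slide": [22, -15, 2], "rotation": [0, 0, 0], "fingers": 0}, {"slide": [28, 0, 3], "rotation": [0, 0, 0], "fingers": 0}, {"slide": [28, 0, 3], "rotation": [0, 0, 0], "fingers": 0}, {"slide": [28, 0, 3], "rotation": [0, 0, 0], "fingers": 0}, {"slide": [28, 0, 3], "rotation": [0, 0, 0], "fingers": 0}, {"slide": [28, 0, 3], "rotation": [0, 0, 0], "fingers": 0}, {"slide": [28, 0, 3], "rotation": [0, 0, 0], "fingers": 0}, {"slide": [28, 0, 3], "rotation": [0, 0, 0], "fingers": 0}, {"slide": [28, 0, 0], "rotation": [0, 0, 0], "fingers": 0}, {"slide": [12, 0, 0], "rotation": [0, 0, 0], "fingers": 0}, {"slide": [0, 0, 0], "rotation": [0, 0, 0], "fingers": 0}, {"slide": [0, 0, 0], "rotation": [0, 0, 0], "fingers": 0}]'

```text
t: 20.43
tool_pos: [0.3783, 0.0544, 0.2761]
eef_rot: [0.06, -0.704, 0.705, -0.061]
ft_force: [1.2, 0.3, -0.0]
finger_gap: 0.0004
```

```bash
python3 look.py 12; python3 - <<'E'
from h import *
im,W=cloud("wrist");cv2.imwrite("pics/w12.png",im[:,:,::-1]);np.save("W12.npy",W)
for n in("thumb_piece","clasp_pivot","lid_edge"):
  for r in pinpoint(n,"wrist")[:1]:
    q=np.array(r["location"]);print(n,((q[:2]-H)@ex*1e3).round(1),((q[:2]-H)@ey*1e3).round(1),(q[2]*1e3).round(1),round(r["p"],2))
E
```

```text
t 20.43 box mm (from hinge) x -263.5 y 32.8 z 276.1 F [ 1.2  0.3 -0. ] toolx yaw 0.171 tooly [ 0.002 -0.    -1.   ]
side clasp_pivot -159.7 2.4 93.3 0.54
side lid_edge -181.3 -0.8 93.9 0.82
side [[-183.0, 4.0, 110.0], [-154.0, 56.0, 119.0], [-158.0, 58.0, 122.0], [-160.0, 59.0, 122.0], [-156.0, 64.0, 122.0], [-158.0, 63.0, 123.0], [-160.0, 59.0, 119.0], [-163.0, 61.0, 121.0], [-156.0, 66.0, 121.0], [-158.0, 62.0, 118.0], [-161.0, 66.0, 122.0], [-163.0, 56.0, 113.0], [-154.0, 72.0, 123.0], [-157.0, 71.0, 122.0], [-159.0, 69.0, 121.0], [-162.0, 69.0, 121.0], [-163.0, 61.0, 114.0], [-154.0, 72.0, 119.0], [-156.0, 66.0, 114.0], [-160.0, 72.0, 120.0], [-161.0, 65.0, 114.0], [-154.0, 72.0, 115.0], [-157.0, 70.0, 114.0], [-159.0, 69.0, 114.0], [-162.0, 70.0, 115.0], [-157.0, 70.0, 110.0], [-159.0, 70.0, 111.0], [-160.0, 74.0, 110.0]]
scene thumb_piece -159.3 59.5 113.1 0.45
scene clasp_pivot -162.6 -0.5 91.9 0.59
scene lid_edge -182.2 2.3 94.3 0.65
scene [[-184.0, -3.0, 116.0], [-185.0, -12.0, 111.0], [-185.0, -6.0, 111.0], [-184.0, 3.0, 111.0], [-166.0, 53.0, 119.0], [-164.0, 55.0, 123.0], [-165.0, 58.0, 121.0], [-163.0, 61.0, 124.0], [-165.0, 64.0, 120.0], [-170.0, 5.0, 110.0], [-163.0, 53.0, 119.0], [-161.0, 58.0, 121.0], [-161.0, 61.0, 122.0], [-166.0, -1.0, 111.0], [-162.0, 53.0, 116.0], [-158.0, 55.0, 121.0], [-157.0, 58.0, 122.0], [-157.0, 61.0, 122.0], [-157.0, 64.0, 122.0], [-161.0, 53.0, 113.0], [-157.0, 55.0, 118.0], [-155.0, 58.0, 121.0], [-155.0, 61.0, 120.0], [-158.0, 64.0, 116.0], [-157.0, -1.0, 114.0], [-158.0, 2.0, 112.0], [-158.0, 4.0, 113.0], [-159.0, 53.0, 110.0], [-158.0, 56.0, 111.0], [-158.0, 59.0, 112.0], [-154.0, 61.0, 116.0], [-155.0, 64.0, 114.0], [-154.0, 44.0, 112.0], [-155.0, 56.0, 111.0], [-153.0, -4.0, 110.0]]
thumb_piece -153.8 64.6 109.6 0.71
clasp_pivot -154.3 -2.5 94.3 0.84
lid_edge -183.2 1.4 94.1 0.97
```

View pics/scene12.png

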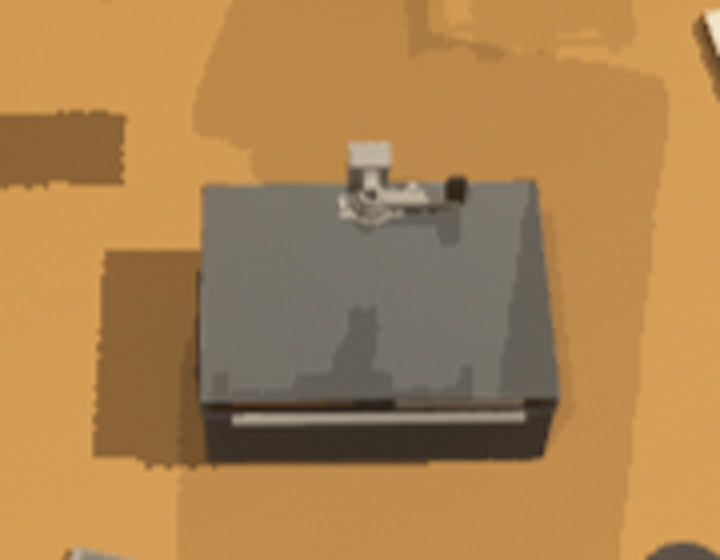

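View pics/w12.png

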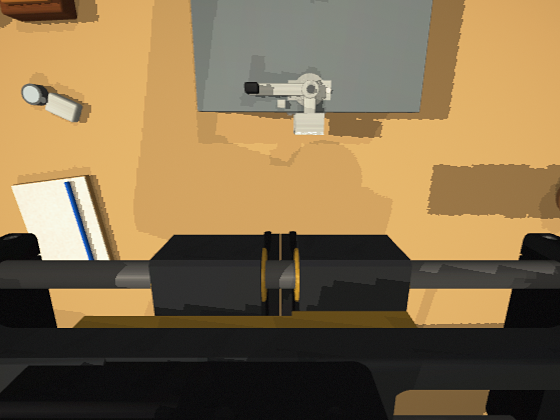

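```bash
python3 - <<'E'
from h import *
im,W=cloud("wrist")
cv2.imwrite("pics/w12z.png",cv2.resize(im[65:140,235:345,::-1],None,fx=7,fy=7,interpolation=cv2.INTER_CUBIC))
g=im.astype(float).mean(2)
for n,cols in(("arm",range(264,296,2)),):
  for c in cols:
    print(c,g[76:118,c].astype(int).tolist()) if c%8==0 else None
p=camera_params("wrist");print(p["intrinsics"][0],(-np.array(p["R"]).T@p["t"]).round(3))
E
```

```text
264 [121, 121, 121, 121, 121, 119, 113, 208, 204, 126, 131, 135, 138, 133, 131, 132, 132, 138, 121, 73, 72, 97, 124, 123, 123, 135, 134, 134, 135, 134, 134, 134, 135, 136, 129, 53, 102, 101, 100, 98, 101, 165]
272 [121, 121, 121, 121, 120, 119, 113, 208, 181, 201, 127, 134, 135, 131, 128, 126, 127, 137, 179, 68, 75, 125, 123, 128, 135, 134, 134, 134, 134, 134, 134, 135, 134, 136, 129, 57, 102, 100, 100, 100, 98, 102]
280 [121, 121, 121, 121, 121, 119, 111, 204, 201, 198, 200, 206, 207, 203, 199, 196, 198, 207, 178, 60, 96, 94, 112, 185, 206, 205, 207, 200, 196, 197, 203, 133, 120, 124, 119, 58, 103, 100, 100, 100, 101, 100]
288 [120, 121, 121, 135, 175, 168, 145, 199, 201, 199, 199, 207, 208, 203, 199, 196, 199, 204, 173, 97, 111, 184, 182, 166, 119, 82, 84, 86, 87, 87, 86, 89, 139, 136, 131, 59, 121, 111, 116, 101, 99, 98]
[301.77177654   0.         279.87595794] [0.448 0.066 0.438]
```

View pics/w12z.png

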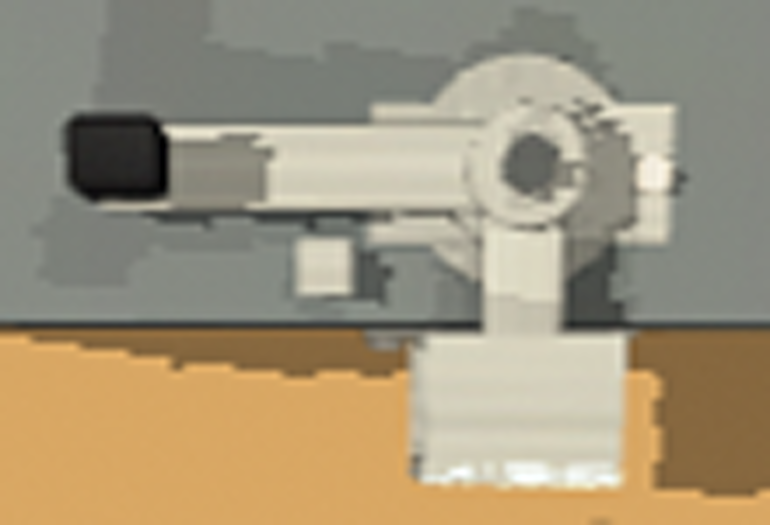

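```bash
python3 - <<'E'
from h import *
im,W=cloud("wrist");g=im.astype(float).mean(2)
d=W[...,:2]-H;X=(d@ex*1e3).round(1);Y=(d@ey*1e3).round(1);Z=(W[...,2]*1e3).round(1)
for r in range(80,116,1):print(r,*[(X[r,280],Y[r,280],Z[r,280])],*[(X[r,270],Z[r,270])],*[(X[r,311],Y[r,311],Z[r,311])])
p=camera_params("wrist");K=np.array(p["intrinsics"]);R=np.array(p["R"]);t=np.array(p["t"])
def edge(cols,r0,r1,sign):
    s=[]
    for c in cols:
        gr=np.diff(g[r0:r1,c])*sign;i=gr.argmax()
        a,b,e=gr[max(i-1,0)],gr[i],gr[min(i+1,len(gr)-1)];s.append(r0+i+.5+(.5*(a-e)/(a-2*b+e) if a-2*b+e else 0))
    return np.array(cols),np.array(s)
def world(c,r,z):
    ray=R.T@np.linalg.inv(K)@np.array([c,r,1.]);o=-R.T@t;q=o+ray*(z-o[2])/ray[2];return ((q[:2]-H)@ex*1e3,(q[:2]-H)@ey*1e3)
for nm,cols,r0,r1,sg,z in(("arm rear",range(263,286),79,88,1,.1035),("arm front",range(268,286),90,98,-1,.1035),("lid front",list(range(205,265)),107,115,-1,.092),("lid front R",list(range(335,415)),107,115,-1,.092)):
    c,s=edge(list(cols),r0,r1,sg);w=np.array([world(a,b,z) for a,b in zip(c,s)]);f=np.polyfit(w[:,1],w[:,0],1)
    res=w[:,0]-np.polyval(f,w[:,1]);print(nm,"slope dX/dY",f[0].round(4),"X mean",w[:,0].mean().round(1),"res",res.std().round(2))
E
```

```text
80 (np.float64(-149.5), np.float64(32.3), np.float64(92.2)) (np.float64(-149.2), np.float64(90.1)) (np.float64(-151.3), np.float64(0.6), np.float64(106.4))
81 (np.float64(-150.5), np.float64(32.3), np.float64(92.6)) (np.float64(-150.4), np.float64(92.1)) (np.float64(-152.1), np.float64(0.5), np.float64(105.5))
82 (np.float64(-151.3), np.float64(32.3), np.float64(91.1)) (np.float64(-151.4), np.float64(91.7)) (np.float64(-153.0), np.float64(0.4), np.float64(105.0))
83 (np.float64(-153.7), np.float64(32.3), np.float64(102.7)) (np.float64(-153.7), np.float64(102.6)) (np.float64(-154.0), np.float64(0.4), np.float64(105.3))
84 (np.float64(-154.7), np.float64(32.3), np.float64(103.5)) (np.float64(-154.7), np.float64(103.5)) (np.float64(-155.3), np.float64(0.7), np.float64(108.5))
85 (np.float64(-155.7), np.float64(32.3), np.float64(103.7)) (np.float64(-155.8), np.float64(104.2)) (np.float64(-156.3), np.float64(0.6), np.float64(108.3))
86 (np.float64(-156.7), np.float64(32.3), np.float64(103.3)) (np.float64(-156.7), np.float64(103.2)) (np.float64(-157.2), np.float64(0.6), np.float64(108.3))

[... 4075 characters left out ...]
.6), np.float64(102.8))
113 (np.float64(-180.8), np.float64(32.3), np.float64(1.0)) (np.float64(-180.8), np.float64(1.3)) (np.float64(-183.7), np.float64(-0.1), np.float64(108.2))
114 (np.float64(-182.1), np.float64(32.3), np.float64(0.2)) (np.float64(-182.1), np.float64(1.1)) (np.float64(-184.7), np.float64(-0.1), np.float64(108.0))
115 (np.float64(-183.5), np.float64(32.3), np.float64(0.4)) (np.float64(-183.4), np.float64(-0.6)) (np.float64(-185.7), np.float64(0.0), np.float64(109.7))
arm rear slope dX/dY 0.0063 X mean -153.3 res 0.04
arm front slope dX/dY -0.0012 X mean -164.9 res 0.08
lid front slope dX/dY 0.0077 X mean -180.3 res 0.1
lid front R slope dX/dY 0.0018 X mean -180.7 res 0.03
```

```bash
python3 -c "
from h import *
bx();print(job_done())"
```

```text
t 21.13 box mm (from hinge) x -264.2 y 33.0 z 275.8 F [-0.9 -0.2 -0.2] toolx yaw 0.172 tooly [-0.  0. -1.]
the job is handed in; nothing more can be done
None
```

The lid is shut and the clasp is turned home to its stop. I handed the job in at 21.1 s, with the arm clear of everything.

**Lid:** I pushed it down along its arc with the closed fingertips and pressed with up to 12 N. The fingertips stopped at 92.3 mm, against a nominal 92 mm shut. Its top face measured level, with a slope of about 0.001.

**Clasp:** I then pushed the thumb piece round. It took three tries:
- On the first push the fingertip slipped inside the thumb piece at about 1.35 rad, because the closed fingertips are narrower than I had assumed.
- The second push met an unexplained sideways force of about 7.5 N, so I backed off.
- The third, better centred, ran into a hard stop with about 5 N along x (about 6 N in all).

**Last checks:**
- **Clasp angle:** in the wrist picture the arm lies parallel to the front edge within about 0.01 rad, with the nose under the keeper.
- **Conflicting readings:** at the stop the fingertip was about 2.4 mm short of where I had calculated. A rough depth reading of the thumb piece also suggested about 0.03–0.04 rad short. I trusted the wrist picture and the hard stop over these.
- **Box position:** the lid edge located before and after the clasp work agrees within the camera error, so I see no sign the box moved.
- **Other things on the shelf:** I never went near them and they looked undisturbed in the pictures, but I did not measure them individually.

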